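# Hold the bench bleed valve open with the valve puller

## Robot

A 6-joint arm with a two-finger parallel gripper is mounted at the origin on the work surface. World frame = base frame: x ahead of the robot, y to its left, z up, the work surface at z = 0. Lengths are in m, angles in rad, forces in N, time in s.
With the tool pointing down it reaches from about 0.325 to 0.775 m from the base axis. Payload 5.5 kg.
Tool frame: the origin (TCP) lies between the finger pads; the fingertips stand 25 mm ahead of it and the grasp point (between the pads) lies 6 mm ahead of it; z points along the fingers, y is the line along which they close (so a half turn about z gives the same grasp; the last joint's range is limited). The gripper opens to 88 mm and grips with 3 to 60 N. Pads are 20 mm wide; open, the fingers measure 115 mm over their backs; the gripper's body (75 mm by 178 mm) begins 61 mm behind the grasp point.
Start: joints at [1.101, 0.091, 1.231, -0, 1.82, -0.057], TCP at [0.241, 0.55, 0.248] pointing down, gripper open.
Joint ranges: [-2.87, 2.87], [-0.86, 2.18], [0.17, 2.46], [-1.51, 4.65], [0.06, 2.69], [-2.65, 2.65]. Speed limits (rad/s): [2.57, 2.57, 3.01, 3.14, 3.14, 3.14].

## Interface

Orientations are given as a 3x3 rotation matrix whose columns are the frame's x, y, z axes.
In Python, from rig import arm gives the robot as it stands.
- The arm moves only by the tool arm_command, never from a script. Its argument "moves" is a list of rows, each a list of 7 numbers: the opening, from -1 (shut) to 1 (fully open), then the shift along the world's x, y, z in m, then the turn, a rotation vector about the world's x, y, z in rad. A call has 1 to 10 rows; each row shifts and turns the commanded pose from where the row before left it; what a row does not reach is not made up. A row lasts 1/10 s, in which the tool goes at most 50 mm and 8.59 degrees, less where a joint would pass 70% of its speed; a pose out of reach is approached as far as the arm can. A call is refused whole if a number of a shift passes 0.05 or a number of a turn 0.15, either way. A call with a gripper value outside its range is refused whole. The fingers move at their own pace and stop on an object; "grip_force" is the grip in N (left out, the last holds). Time passes only in rows, so rows that do not move let the fingers close. It gives the time, the measured TCP pose, the force, the opening and the grip force at its end, in the units of the state.
- arm.sense(): the state, without advancing time (a new reading comes with each control period).
- arm.capture(name): name is "side" or "top"; returns the picture (420x560x3 uint8, blue, green, red); there is no depth.
- arm.get_calibration(name): a dict with "fovy" (degrees; the focal length in pixels is half the picture's height over the tangent of half this angle, whatever the lens; pixels are square), "cx", "cy" (the principal point, pixels), "D" ([k1, k2, p1, p2, k3] as OpenCV has them; the pictures are not rectified), "extrinsics" (4x4, takes a point from camera to world coordinates). Camera axes: x right, y up, looking along -z (the intrinsics and any distortion apply to the point x, -y, -z); pixel columns grow to the right and rows downward; lengths in m; the calibration is good to about 2 mm. A picture is of the moment at which its call begins. get_calibration takes no time and is no camera call.
- arm.finish_job(): hands the job in; it is judged then, once.
The state is a dict: "t": time; "joints": joint angles; "joint_vel": joint speeds; "effort": joint torques, N m; "position": TCP position; "ee_rot": TCP orientation; "wrist_force": force on the tool from outside, world axes, zero at the start; "moment": the same for the moment, N m; "gripper_width": finger opening in m; "grip_force": force on a finger pad.
Only numpy, scipy, OpenCV 4.12 (cv2) and the standard library are available. Lean on these libraries where they do the work, as an engineer would, in place of code of your own. Each camera call takes 0.05 s, during which the arm holds its last target. There are 200 camera calls.

## Task

Lift the valve puller with the flat paddle handle and flat bit off its forked hook, push its bit straight down into the slot of the bleed manifold, easing it past the sticky spring pins until it is felt to sit fully home. Then turn it a quarter turn clockwise (seen from above) against the return spring and finish still gripping it, holding it turned and fully in so the air keeps bleeding. Leave the reamer, the gauge, the pad and the valve core where they are.

Things in the scene. Friction and masses are not known exactly. Their poses are not given: they have to be found in the camera images.
- puller: Valve puller (the key), yellow plastic and steel, 70 to 130 g, hanging upright on one of two forked hooks. Origin at its bit's lower end, z up its axis, x along the wide way of bit and handle. Flat bit z 0 to 20 mm, 16 mm wide (x), 6 thick (y), rounded lower end; round shank 6 mm across to z 75; collar 26 (x) by 34 (y), z 75 to 83, resting on the fork. Same after a half turn about z.
- handle (a point): Centre of the puller's flat paddle handle, on its axis 104 mm above the bit's lower end; the handle is 34 (x) by 12 (y) by 42 mm high (21 mm up and down from here), axes as the puller's.
- reamer: Reamer hanging on the other hook, leave alone: same shank and collar, but a round bit 10 mm across and a round knob handle 26 mm across (z 83 to 113 mm). Origin at its lower end, z up. Which hook holds which tool varies.
- rack: Blue steel rack fixed on the counter, left or right, place and yaw vary. Origin on the counter, z up; back panel 190 mm wide (y), 126 mm high, at x +6 to +10 mm; foot plate 6 mm thick, x -93 to +13 mm. Two forked hooks at y -55 and +55 mm point to its -x.
- forks (a point): Midway between the two forked hooks, at the height of the prongs' tops (110 mm over the counter), axes as the rack's; the tools hang 55 mm either side in y, bit ends 35 mm over the counter, x axes along the rack's x. Prongs 6 mm thick, 16 mm apart in the clear; their tips, 31 to 43 mm to -x, angle up by 11 mm. Lift the bit's end over 125 mm up to clear the rack, over 150 mm to pass above the other tool.
- keyhole (a point): Centre of the slot's mouth in the flat top of the fixed bleed manifold. z up, slot long along x. Slot in the fixed cover plate (8 mm thick): 18.5 by 8.5 mm, 2 mm lead-in; below it the barrel's slot, 18.5 by 7.2 mm. The bit goes 30 mm down to its seat; the cover stops it from turning until within about 2 mm of the seat.
- seat (a point): The hard seat for the bit's lower end, 30 mm straight below the slot's mouth. On the way two pairs of sprung sticky pins squeeze the bit: its end meets them about 15 mm and 21 mm below the mouth, and each pair takes some 5 to 12 N of push to pass; wiggling a few degrees to and fro in yaw is free there. Only the seat is a hard stop.
- block (a point): Centre of the underside of the aluminium bleed manifold, a fixed block 110 (x) by 80 (y) by 60 (z) mm, two brass fittings 14 mm long on its +x side; left or right on the counter, place and yaw vary. The slot is in the middle of its top.
- barrel (a joint): Turn of the spring-return barrel under the cover plate, rad: 0 at rest (its slot in line with the cover's), grows clockwise seen from above, hard stop at 1.6. The return spring rises from 0.04 to 0.13 N m, so it turns back when let go; the bit has about 0.1 rad of play in it.
- pad: Black plastic bead breaker pad, 85 by 65 by 20 mm, lying on the counter, leave alone. Origin at the centre of its underside.
- core: Copper valve core, 30 mm high, standing on an 18 mm flange, leave alone. Origin at the centre of its underside.
- gauge: Nickel pressure gauge lying face up, 60 mm in diameter, 26 mm high, brass stem to its x, leave alone. Origin at the centre of its underside.
Things that resemble listed ones, but are neither listed nor needed, are in the scene too. Of the things that look like the rack, take the one that is farthest from the robot's base at the start.

How it is judged:
On the way, in this order (a step that is already met when the one before it is completed fails the run):
1. the puller is gripped and lifted clear of the rack (contact force between the fingers and puller above 1 N and height (world z) of puller above 0.07 m and contact force between puller and rack below 0.2 N), for 0.1 s.
2. the puller's bit is fully home in the slot, not yet turned (z of puller in the frame of keyhole below -0.027 m and horizontal distance between puller and keyhole below 0.005 m and value of joint barrel below 0.4 rad), for 0.1 s.
At the end, for the whole second after the job is handed in: Fingers grip the puller (over 1 N); barrel held at 1.3 rad (75 degrees) or more; bit end 26 mm or more below the slot's mouth, within 5 mm of its axis, puller upright within 0.15 rad; reamer, pad, core, gauge within 20 mm of their starts (contact force between the fingers and puller above 1 N and value of joint barrel above 1.3 rad and z of puller in the frame of keyhole below -0.026 m and horizontal distance between puller and keyhole below 0.005 m and angle between puller's own z axis and vertical below 0.15 rad and distance of each of pad, core, gauge, reamer from where it was at the start of the episode below 0.02 m); the arm keeps its last pose, push and grip.
It fails at once if a bystander (reamer, pad, valve core or gauge) is moved by more than 30 mm (distance of any of pad, core, gauge, reamer from where it was at the start of the episode above 0.03 m).
It also fails if it takes over 58 s, if anything falls off the work surface, if the arm or the gripper's body presses on something with over 40 N, if the wrist force passes 120 N, or if a joint passes its speed limit or range.

## Working session

There is one attempt and no reset: what is moved stays moved. The work goes in short steps, Python scripts to look and compute and a tool call to move; the robot and the scene stay as the last step left them, time stands still between calls to the robot, and variables do not carry over. Pictures are saved under pics/ and viewed, at most 10 in all, crops included, and the job is handed in when it is done.

Besides the shell and the picture viewer there is one more tool, called by a JSON object that holds its "name" and its "arguments", one argument or row to a line. arm_command: Moves the arm, as the interface text tells. Its arguments: {"type":"object","properties":{"moves":{"type":"array","items":{"type":"array","items":{"type":"number"}}},"grip_force":{"type":"number"}},"required":["moves"]}

```bash
mkdir -p pics; cat > h.py <<'E'
import numpy as np, cv2
from rig import arm
def cam(n):
    c=arm.get_calibration(n); f=210/np.tan(np.radians(c["fovy"])/2)
    K=np.array([[f,0,c["cx"]],[0,f,c["cy"]],[0,0,1.]]); return K,np.array(c["D"],float),np.array(c["extrinsics"])
def ray(n,p):
    K,D,T=cam(n); u=cv2.undistortPoints(np.array(p,float).reshape(-1,1,2),K,D).reshape(-1,2)
    d=np.c_[u[:,0],-u[:,1],-np.ones(len(u))]@T[:3,:3].T
    return T[:3,3],d
def onz(n,p,z):
    o,d=ray(n,p); return o+d*((z-o[2])/d[:,2])[:,None]
def proj(n,P):
    K,D,T=cam(n); q=(np.atleast_2d(P)-T[:3,3])@T[:3,:3]; q=q*[1,-1,-1]
    return cv2.projectPoints(q.reshape(-1,1,3),np.zeros(3),np.zeros(3),K,D)[0].reshape(-1,2)
E
python3 - <<'E'
from h import *
for n in("side","top"):
    cv2.imwrite(f"pics/{n}0.png",arm.capture(n)); K,D,T=cam(n); print(n,K[0,0],D,T.round(3).tolist())
print(arm.sense())
E
```

```text
side 514.4701593065635 [-0.05057474  0.          0.          0.          0.        ] [[-0.989, 0.104, -0.107, 0.422], [-0.149, -0.652, 0.743, 0.716], [0.008, 0.751, 0.66, 0.77], [0.0, 0.0, 0.0, 1.0]]
top 523.2147904598493 [0.05017627 0.         0.         0.         0.        ] [[-0.015, 0.989, -0.146, 0.352], [-1.0, -0.015, -0.0, -0.015], [-0.002, 0.146, 0.989, 1.241], [0.0, 0.0, 0.0, 1.0]]
{'t': 0.1, 'joints': array([ 1.10130337e+00,  9.17805403e-02,  1.23175595e+00, -3.79531116e-06,
        1.81980789e+00, -5.66947847e-02]), 'joint_vel': array([ 0.00041586, -0.00088008, -0.00201252, -0.00184154, -0.00182417,
        0.00071623]), 'effort': array([ 1.78854087e-03, -4.47855520e+01, -4.07569849e+01,  6.99977833e-02,
        2.84710183e-02, -8.02335444e-05]), 'position': array([0.24060274, 0.54940104, 0.24662711]), 'ee_rot': array([[-9.16001444e-01,  4.01174191e-01, -7.89259259e-04],
       [ 4.01174956e-01,  9.16000114e-01, -1.56384725e-03],
       [ 9.55864150e-05, -1.74911739e-03, -9.99998466e-01]]), 'wrist_force': array([-0.21532525, -0.44569913,  0.35293672]), 'moment': array([-0.00761497, -0.01335093, -0.00369708]), 'grip_force': 0.0, 'gripper_width': 0.08810864420092836}
```

View pics/top0.png

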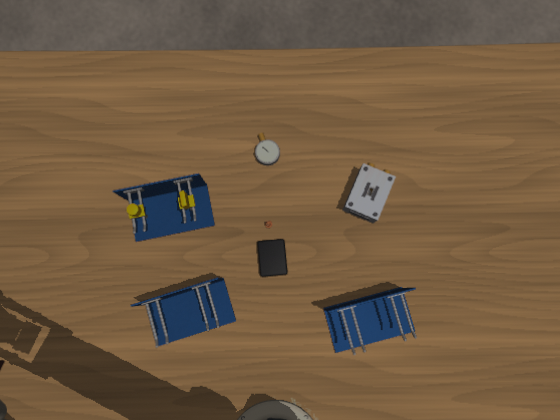

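View pics/side0.png

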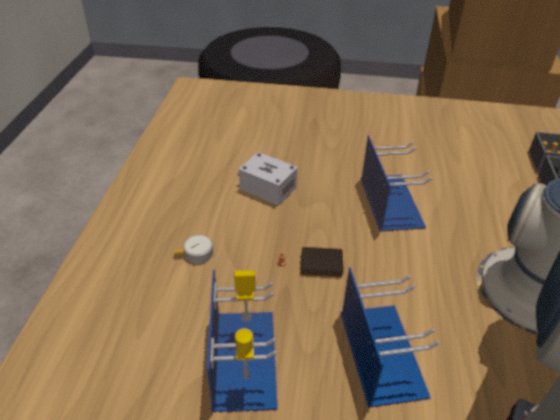

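The top view shows the far rack on the left, with the puller's paddle at about (186,200) and the reamer's knob at (135,210). The manifold is at (370,192). The side view shows the puller at (245,285), the reamer at (245,345) and the manifold at (268,175). I'll zoom in on both.

```bash
python3 - <<'E'
from h import *
t=cv2.imread("pics/top0.png"); s=cv2.imread("pics/side0.png")
a=cv2.resize(t[155:245,335:405],None,fx=6,fy=6,interpolation=2)[:540,:400]
b=cv2.resize(s[145:210,230:305],None,fx=5.33,fy=5.33,interpolation=2)
c=cv2.resize(t[165:245,110:220],(400,290),interpolation=2)
o=np.zeros((600,800,3),np.uint8); o[:540,:400]=a; o[:b.shape[0],400:400+b.shape[1]]=b[:,:400]
o[310-0:600,400:]=c[:290]
cv2.imwrite("pics/z0.png",o)
# yellow blobs
for n,im in(("top",t),("side",s)):
    h=cv2.cvtColor(im,cv2.COLOR_BGR2HSV); m=cv2.inRange(h,(24,180,110),(34,255,255))
    k,l,st,ce=cv2.connectedComponentsWithStats(m)
    for i in range(1,k):
        if st[i,4]>40: 
            ys,xs=np.where(l==i); print(n,st[i],ce[i],cv2.minAreaRect(np.c_[xs,ys].astype(np.float32)))
# manifold top face
h=cv2.cvtColor(t,cv2.COLOR_BGR2HSV); m=cv2.inRange(h,(0,0,130),(180,60,255)); m[:, :330]=0; m[:,410:]=0; m[:150]=0;m[240:]=0
cs=max(cv2.findContours(m,0,2)[0],key=cv2.contourArea); r=cv2.minAreaRect(cs); print(r); bx=cv2.boxPoints(r); P=onz("top",bx,.06); print(P.round(4), P.mean(0), np.linalg.norm(P-np.roll(P,1,0),axis=1))
E
```

```text
top [179 191   8  18  87] [182.2183908  199.28735632] ((182.5, 199.5), (17.0, 7.0), 90.0)
top [188 195   7  12  57] [190.96491228 200.40350877] ((190.96153259277344, 200.3076934814453), (11.178619384765625, 4.902903079986572), 78.69007110595703)
top [127 204  11  15 113] [131.84955752 209.79646018] ((132.0, 211.0), (14.0, 10.0), 90.0)
side [235 270  20  23 196] [244.55612245 276.8877551 ] ((245.0, 281.0), (21.374114990234375, 19.23670196533203), 85.91438293457031)
side [238 287  15  13  85] [245.75294118 295.22352941] ((246.46102905273438, 295.21331787109375), (9.211082458496094, 17.54169464111328), 61.69924545288086)
side [236 329  17  20 213] [243.70892019 337.36619718] ((243.5, 338.0), (16.26345443725586, 17.677669525146484), 45.0)
side [243 348  10  11  64] [248.46875  353.921875] ((247.5, 353.0), (10.0, 9.0), 90.0)
((370.4731140136719, 191.0233612060547), (35.30381774902344, 46.838096618652344), 22.47943687438965)
[[ 0.5374 -0.1685  0.06  ]
 [ 0.6379 -0.2131  0.06  ]
 [ 0.6048 -0.2865  0.06  ]
 [ 0.5052 -0.2413  0.06  ]] [ 0.57133872 -0.22733255  0.06      ] [0.07963649 0.10989391 0.08053163 0.10935194]
```

View pics/z0.png

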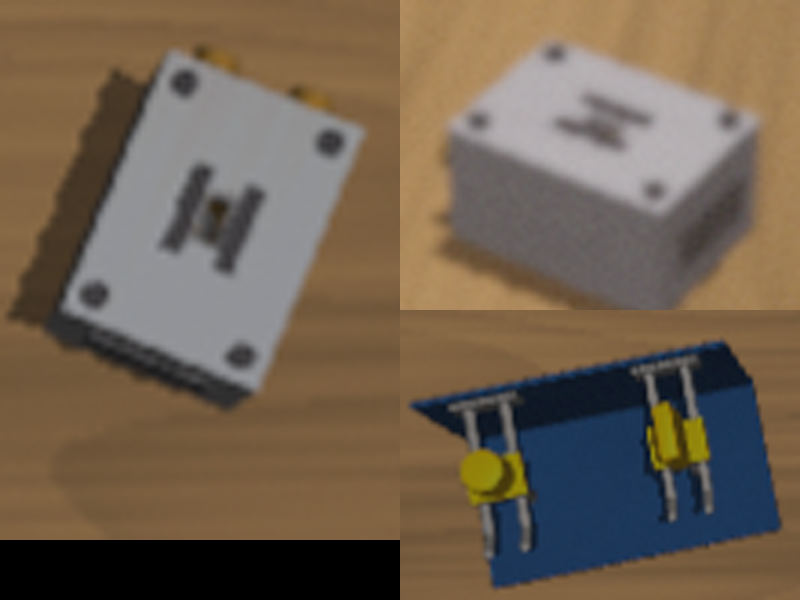

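The zoom shows that the slot runs along the block's long axis, centred at about top pixel (371,191). The measured block size matches 110x80. The paddle's top is at about (182,198). Next I'll measure the rack's yaw and the puller's position more closely.

```bash
python3 - <<'E'
from h import *
t=cv2.imread("pics/top0.png"); s=cv2.imread("pics/side0.png")
o=np.zeros((600,800,3),np.uint8)
o[:480,:400]=cv2.resize(t[180:228,168:208],None,fx=10,fy=10,interpolation=2)
o[:560,400:]=cv2.resize(s[262:318,225:265],None,fx=10,fy=10,interpolation=2)
cv2.imwrite("pics/z1.png",o)
h=cv2.cvtColor(t,cv2.COLOR_BGR2HSV); m=cv2.inRange(h,(100,120,20),(125,255,255)); m[:,:105]=0;m[:,225:]=0;m[:160]=0;m[250:]=0
m=cv2.morphologyEx(m,3,np.ones((9,9)))
c=max(cv2.findContours(m,0,2)[0],key=cv2.contourArea); q=cv2.approxPolyDP(c,4,True).reshape(-1,2)
print(np.c_[q,onz("top",q,.006)[:,:2].round(4),onz("top",q,.126)[:,:2].round(4)])
# screws of the manifold
g=cv2.cvtColor(t,6); 
P=np.array([[0.5374,-.1685],[.6379,-.2131],[.6048,-.2865],[.5052,-.2413]]);
r=[]
for u,v in [(335+184/6,155+82/6),(335+330/6,155+142/6),(335+95/6,155+294/6),(335+241/6,155+356/6)]:
    w=g[int(v)-3:int(v)+5,int(u)-3:int(u)+5].astype(float); W=np.clip(120-w,0,None); yy,xx=np.mgrid[int(v)-3:int(v)+5,int(u)-3:int(u)+5]; r.append([(W*xx).sum()/W.sum(),(W*yy).sum()/W.sum()])
R=onz("top",r,.06); print(r,R.round(4),R.mean(0)); print([np.degrees(np.arctan2(*(R[i]-R[j])[1::-1])) for i,j in((0,2),(1,3))], R[[0,1]].mean(0)-R[[2,3]].mean(0))
print(onz("top",[[370.8,190.8]],.06))
E
```

```text
[[1.980e+02 1.740e+02 6.292e-01 1.763e-01 6.022e-01 1.578e-01]
 [1.140e+02 1.910e+02 5.905e-01 3.761e-01 5.673e-01 3.382e-01]
 [1.440e+02 2.040e+02 5.579e-01 3.043e-01 5.379e-01 2.733e-01]
 [1.450e+02 2.170e+02 5.266e-01 3.012e-01 5.096e-01 2.705e-01]
 [1.350e+02 2.190e+02 5.222e-01 3.247e-01 5.056e-01 2.917e-01]
 [1.360e+02 2.400e+02 4.721e-01 3.211e-01 4.604e-01 2.885e-01]
 [2.130e+02 2.240e+02 5.073e-01 1.400e-01 4.922e-01 1.249e-01]
 [2.060e+02 1.840e+02 6.044e-01 1.570e-01 5.798e-01 1.403e-01]]
[[np.float64(365.2623828647925), np.float64(168.28112449799198)], [np.float64(389.7449392712551), np.float64(178.43724696356276)], [np.float64(349.8027571580064), np.float64(204.49416755037115)], [np.float64(374.63578680203045), np.float64(214.36167512690355)]] [[ 0.6245 -0.2175  0.06  ]
 [ 0.5997 -0.2726  0.06  ]
 [ 0.5405 -0.179   0.06  ]
 [ 0.5169 -0.2346  0.06  ]] [ 0.57039907 -0.22591779  0.06      ]
[np.float64(-24.610118664439195), np.float64(-24.663378561127953)] [ 0.08332643 -0.03821416  0.        ]
[[ 0.57153317 -0.2280977   0.06      ]]
```

View pics/z1.png

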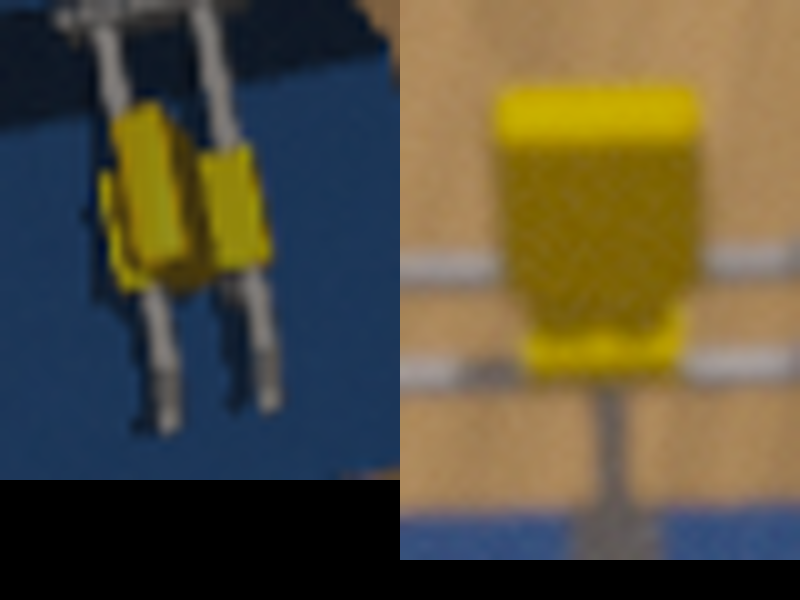

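Paddle top-face centre: about (182.6,198.1) in the top view and (244.2,272.8) in the side view. The panel and foot edges both give a rack yaw of about 11°. I'll triangulate from these.

```bash
python3 - <<'E'
from h import *
def tri(a,b):
    o1,d1=ray("top",[a]);o2,d2=ray("side",[b]); d1=d1[0]/np.linalg.norm(d1);d2=d2[0]/np.linalg.norm(d2)
    k=np.linalg.lstsq(np.c_[d1,-d2],o2-o1,rcond=None)[0]; p,q=o1+k[0]*d1,o2+k[1]*d2; return (p+q)/2,np.linalg.norm(p-q)
print(tri((182.6,198.1),(244.2,272.8)), onz("top",[(182.6,198.1)],.16),onz("side",[(244.2,272.8)],.16))
# slot/block by side view: crop z0 scale 5.33, slot centre (604,122)
b=(230+204/5.33-.4,145+122/5.33-.4); print(onz("side",[b],.06))
c=np.array([(48,123),(152,40),(360,120),(262,212)])/5.33+[229.6,144.6]; print(onz("side",c,.06).round(4),onz("side",c,.06).mean(0))
# collar corners (top view): visible right half, z=.118
cc=np.array([(205,155),(245,143),(273,258),(222,270),(100,172),(130,290)])/10+[167.5,179.5]; print(onz("top",cc,.118).round(4))
s=arm.sense(); print(s["t"])
E
```

```text
(array([0.54327433, 0.1843546 , 0.15999721]), np.float64(0.0004798464413168034)) [[0.54351746 0.18436659 0.16      ]] [[0.54302927 0.18438962 0.16      ]]
[[ 0.57036186 -0.22918505  0.06      ]]
[[ 0.6369 -0.2177  0.06  ]
 [ 0.6031 -0.2865  0.06  ]
 [ 0.5038 -0.2414  0.06  ]
 [ 0.5368 -0.1711  0.06  ]] [ 0.57013518 -0.22920022  0.06      ]
[[0.5576 0.1805 0.118 ]
 [0.5602 0.1718 0.118 ]
 [0.5347 0.1655 0.118 ]
 [0.5322 0.1765 0.118 ]
 [0.5542 0.2032 0.118 ]
 [0.5281 0.1964 0.118 ]]
0.1
```

The puller is at (0.543, 0.184) with its top at z=0.160, which matches the expected height, and its yaw is about 11.5°. The keyhole is at about (0.571, -0.228) with yaw -24.5°. I'll move above the puller first.

{"name": "arm_command", "arguments": {
  "moves": [
    [1,0.03,-0.0365,0,0,0,0.061],
    [1,0.03,-0.0365,0,0,0,0.061],
    [1,0.03,-0.0365,0,0,0,0.061],
    [1,0.03,-0.0365,0,0,0,0.061],
    [1,0.03,-0.0365,0,0,0,0.061],
    [1,0.03,-0.0365,0,0,0,0.061],
    [1,0.03,-0.0365,0,0,0,0.061],
    [1,0.03,-0.0365,0,0,0,0.061],
    [1,0.03,-0.0365,0,0,0,0.061],
    [1,0.03,-0.0365,0,0,0,0.061]
  ],
  "grip_force": 40
}}

```text
t: 1.1
position: [0.5415, 0.1829, 0.2472]
ee_rot: [[-0.98, -0.198, -0.001], [-0.198, 0.98, -0.0], [0.001, 0.0, -1.0]]
wrist_force: [-0.1, 1.6, 0.4]
gripper_width: 0.0879
grip_force: 0.0
```

{"name": "arm_command", "arguments": {
  "moves": [
    [1,0.0,0.0,0,0,0,0.0],
    [1,0,0,0,0,0,0]
  ]
}}

```text
t: 1.3
position: [0.5409, 0.1838, 0.2468]
ee_rot: [[-0.981, -0.193, -0.002], [-0.193, 0.981, -0.0], [0.002, 0.0, -1.0]]
wrist_force: [-0.3, -0.8, -0.3]
gripper_width: 0.0875
grip_force: 0.0
```

{"name": "arm_command", "arguments": {
  "moves": [
    [1,0.0024,0.0006,-0.03,0,0,0.0],
    [1,0,0,-0.03,0,0,0],
    [1,0,0,-0.02,0,0,0],
    [1,0,0,-0.018,0,0,0],
    [1,0,0,0,0,0,0],
    [1,0,0,0,0,0,0]
  ]
}}

```text
t: 1.9
position: [0.5424, 0.1863, 0.15]
ee_rot: [[-0.98, -0.197, -0.0], [-0.197, 0.98, 0.0], [0.0, 0.0, -1.0]]
wrist_force: [0.5, 0.4, -0.1]
gripper_width: 0.0881
grip_force: 0.0
```

```bash
python3 - <<'E'
from h import *
t=arm.capture("top"); s=arm.capture("side")
o=np.zeros((600,800,3),np.uint8)
o[:480,:400]=cv2.resize(t[170:242,155:215],(400,480),interpolation=2)
o[:560,400:]=cv2.resize(s[232:316,215:275],(400,560),interpolation=2)
cv2.imwrite("pics/z2.png",o)
E
```

```text
(no output)
```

View pics/z2.png

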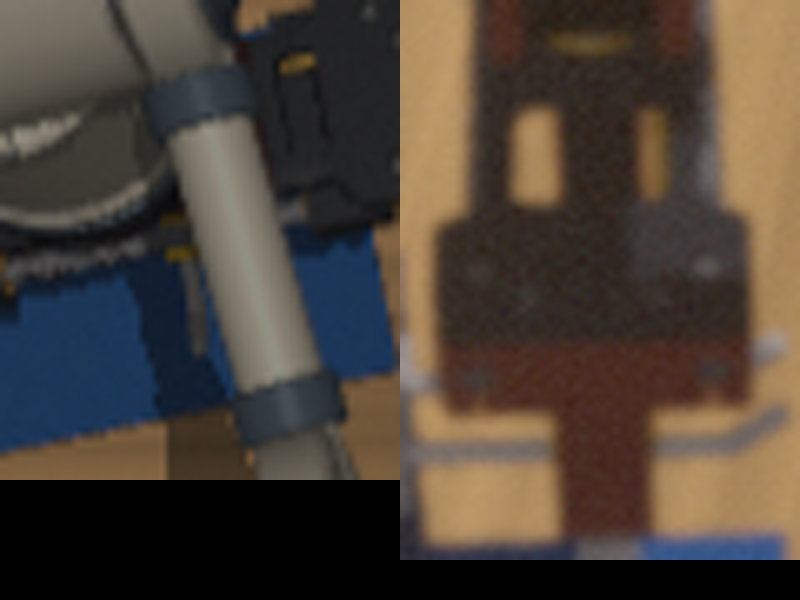

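The gripper hides the paddle in both views, but the front finger lines up with the shank at the bottom (about x=605 in the side crop). I'll close and check the opening.

{"name": "arm_command", "arguments": {
  "moves": [
    [1,0.0008,-0.0017,-0.002,0,0,0],
    [-1,0,0,0,0,0,0],
    [-1,0,0,0,0,0,0],
    [-1,0,0,0,0,0,0],
    [-1,0,0,0,0,0,0],
    [-1,0,0,0,0,0,0],
    [-1,0,0,0,0,0,0],
    [-1,0,0,0,0,0,0]
  ],
  "grip_force": 45
}}

```text
t: 2.8
position: [0.5439, 0.1835, 0.1476]
ee_rot: [[-0.981, -0.196, -0.0], [-0.196, 0.981, -0.0], [0.0, -0.0, -1.0]]
wrist_force: [-0.2, 0.7, 0.0]
gripper_width: 0.0349
grip_force: 0.0
```

{"name": "arm_command", "arguments": {
  "moves": [
    [-1,0,0,0,0,0,0],
    [-1,0,0,0,0,0,0],
    [-1,0,0,0,0,0,0],
    [-1,0,0,0,0,0,0],
    [-1,0,0,0,0,0,0],
    [-1,0,0,0,0,0,0]
  ]
}}

```text
t: 3.4
position: [0.5439, 0.1836, 0.1476]
ee_rot: [[-0.981, -0.196, -0.0], [-0.196, 0.981, 0.0], [-0.0, 0.0, -1.0]]
wrist_force: [0.7, 0.5, 0.3]
gripper_width: 0.0121
grip_force: 45.0
```

The opening is 12.1 mm at 45 N, so the paddle is gripped. Now I'll lift it and carry it over.

{"name": "arm_command", "arguments": {
  "moves": [
    [-1,0,0,0.02,0,0,0],
    [-1,0,0,0.03,0,0,0],
    [-1,0,0,0.04,0,0,0],
    [-1,0,0,0.04,0,0,0],
    [-1,0,0,0,0,0,0]
  ]
}}

```text
t: 3.9
position: [0.5452, 0.1838, 0.2849]
ee_rot: [[-0.981, -0.196, 0.01], [-0.196, 0.981, 0.003], [-0.011, 0.001, -1.0]]
wrist_force: [-0.3, 0.1, -1.5]
gripper_width: 0.0119
grip_force: 45.0
```

{"name": "arm_command", "arguments": {
  "moves": [
    [-1,0.0027,-0.041,0,0,0,-0.0625],
    [-1,0.0027,-0.041,0,0,0,-0.0625],
    [-1,0.0027,-0.041,0,0,0,-0.0625],
    [-1,0.0027,-0.041,0,0,0,-0.0625],
    [-1,0.0027,-0.041,0,0,0,-0.0625],
    [-1,0.0027,-0.041,0,0,0,-0.0625],
    [-1,0.0027,-0.041,0,0,0,-0.0625],
    [-1,0.0027,-0.041,0,0,0,-0.0625],
    [-1,0.0027,-0.041,0,0,0,-0.0625],
    [-1,0.0027,-0.041,0,0,0,-0.0625]
  ]
}}

```text
t: 4.9
position: [0.5706, -0.2282, 0.2764]
ee_rot: [[-0.909, 0.417, -0.001], [0.417, 0.909, 0.001], [0.001, 0.0, -1.0]]
wrist_force: [0.5, -0.2, -1.2]
gripper_width: 0.012
grip_force: 45.0
```

{"name": "arm_command", "arguments": {
  "moves": [
    [-1,0,0,-0.035,0,0,0],
    [-1,0,0,-0.02,0,0,0],
    [-1,0,0,0,0,0,0],
    [-1,0,0,0,0,0,0]
  ]
}}

```text
t: 5.3
position: [0.5706, -0.2263, 0.222]
ee_rot: [[-0.91, 0.415, -0.002], [0.415, 0.91, 0.001], [0.002, -0.0, -1.0]]
wrist_force: [-0.0, 0.5, -0.3]
gripper_width: 0.012
grip_force: 45.0
```

```bash
python3 - <<'E'
from h import *
t=arm.capture("top"); s=arm.capture("side"); cv2.imwrite("pics/top1.png",t); cv2.imwrite("pics/side1.png",s)
o=np.zeros((600,800,3),np.uint8)
o[:420,:400]=cv2.resize(t[150:234,330:410],(400,420),interpolation=2)
o[:600,400:]=cv2.resize(s[90:210,225:305],(400,600),interpolation=2)
cv2.imwrite("pics/z3.png",o); q=arm.sense(); print(q["position"],q["joints"])
E
```

```text
[ 0.57134983 -0.22635164  0.22430593] [-4.32541205e-01  1.24977690e-01  1.23563937e+00 -2.33370593e-05
  1.77869184e+00 -1.57603968e+00]
```

View pics/z3.png

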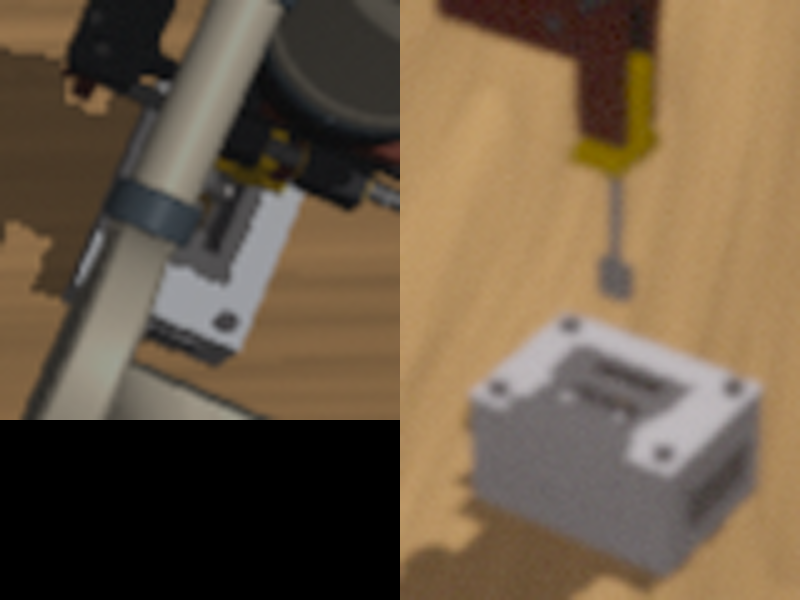

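The puller hangs straight from the fingers. In the side crop the shank is at (615,180) and the bit's end at about (617,298), above the manifold. I'll check the offset.

```bash
python3 - <<'E'
from h import *
q=arm.sense(); z=q["position"][2]-.1476+.035; print(q["position"],z)
f=lambda u,v:(225+(u-400)/5-.4,90+v/5-.4)
s=cv2.imread("pics/side1.png"); g=cv2.cvtColor(s,6)
for r in (127,130,133,136,144,147): print(r,g[r,258:280])
print(onz("side",[f(617,290)],z+.002),onz("side",[f(615,182)],z+.075), onz("side",[f(616,240)],z+.04))
# predicted bit pixel if at axis tcp, and at slot
p=q["position"]; print(proj("side",[[p[0],p[1],z],[p[0],p[1],z+.04]]), [f(617,298),f(616,240)])
# manifold screws in side view now
c=np.array([f(571,324),f(734,387),f(497,386),f(662,453)]); R=onz("side",c,.06); print(R.round(4),R.mean(0))
E
```

```text
[ 0.57134983 -0.22635164  0.22430593] 0.11170593270658072
127 [149 153 153 153 151 149 145 143 132 114 108 121 135 143 147 149 149 151
 150 146 142 143]
130 [154 155 154 152 148 148 148 143 131 116 109 117 136 144 147 151 152 152
 148 146 145 143]
133 [154 156 154 149 150 148 151 146 131 117 113 123 138 147 150 152 153 149
 146 145 147 145]
136 [156 154 152 150 151 150 150 145 133 116 114 129 141 148 152 150 150 149
 143 143 143 147]
144 [151 151 156 153 152 146 126 107  97  92  97  94 100 121 137 143 146 142
 145 144 147 148]
147 [152 155 156 153 153 145 129 111  98  94  97  97 102 118 134 142 142 140
 142 146 147 149]
[[ 0.57053309 -0.23152335  0.11370593]] [[ 0.56739733 -0.20537997  0.18670593]] [[ 0.56832976 -0.21433545  0.15170593]]
[[267.27816822 149.60307225]
 [267.29454641 134.48089225]] [(268.0, 149.2), (267.8, 137.6)]
[[ 0.5999 -0.2774  0.06  ]
 [ 0.5169 -0.2397  0.06  ]
 [ 0.6253 -0.223   0.06  ]
 [ 0.5428 -0.1854  0.06  ]] [ 0.57121049 -0.23138478  0.06      ]
```

{"name": "arm_command", "arguments": {
  "moves": [
    [-1,0,-0.002,-0.025,0,0,0],
    [-1,0,0,-0.02,0,0,0],
    [-1,0,0,0,0,0,0],
    [-1,0,0,0,0,0,0]
  ]
}}

```text
t: 5.8
position: [0.5712, -0.2283, 0.1791]
ee_rot: [[-0.91, 0.414, 0.001], [0.414, 0.91, -0.001], [-0.001, -0.0, -1.0]]
wrist_force: [-0.7, -0.9, -0.0]
gripper_width: 0.0117
grip_force: 45.0
```

```bash
python3 - <<'E'
from h import *
P=[];F=[]
for i in range(6):
    s=arm.capture("side"); q=arm.sense(); P.append(q["position"]);F.append(q["wrist_force"])
t=arm.capture("top")
P=np.array(P); print(P.round(4).tolist(),P.mean(0),np.mean(F,0))
o=np.zeros((600,800,3),np.uint8)
o[:400,:400]=cv2.resize(t[170:210,350:390],(400,400),interpolation=2)
o[:600,400:]=cv2.resize(s[130:190,248:288],(400,600),interpolation=2)
cv2.imwrite("pics/z4.png",o); cv2.imwrite("pics/side2.png",s)
print(proj("side",[[*P.mean(0)[:2],.0+P.mean(0)[2]-.1126],[.5706,-.2284,.06]]))
E
```

```text
[[0.5715, -0.2285, 0.1798], [0.5717, -0.2287, 0.1801], [0.5717, -0.2287, 0.18], [0.5716, -0.2287, 0.1797], [0.5714, -0.2287, 0.1793], [0.5713, -0.2286, 0.1789]] [ 0.57152708 -0.22863303  0.17965186] [-0.01438541  0.00673757 -0.73869186]
[[267.34084584 165.11306853]
 [267.71891453 167.68014183]]
```

View pics/z4.png

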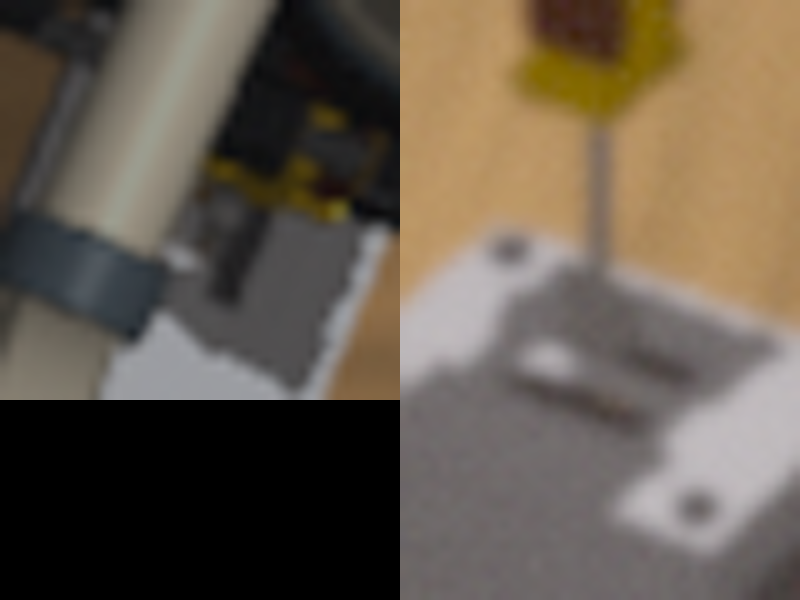

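The bit stands just above the slot, between its two dark guide marks. I'll lower it gently and watch the force.

{"name": "arm_command", "arguments": {
  "moves": [
    [-1,0,0,-0.003,0,0,0],
    [-1,0,0,-0.003,0,0,0],
    [-1,0,0,-0.002,0,0,0],
    [-1,0,0,-0.002,0,0,0],
    [-1,0,0,0,0,0,0]
  ]
}}

```text
t: 6.65
position: [0.5707, -0.2284, 0.167]
ee_rot: [[-0.91, 0.415, -0.001], [0.415, 0.91, 0.0], [0.001, 0.0, -1.0]]
wrist_force: [0.2, 0.4, -1.2]
gripper_width: 0.012
grip_force: 45.0
```

{"name": "arm_command", "arguments": {
  "moves": [
    [-1,0,0,-0.002,0,0,0],
    [-1,0,0,-0.002,0,0,0],
    [-1,0,0,-0.001,0,0,0],
    [-1,0,0,0,0,0,0]
  ]
}}

```text
t: 7.05
position: [0.571, -0.2283, 0.1626]
ee_rot: [[-0.91, 0.415, 0.0], [0.415, 0.91, 0.0], [-0.0, 0.0, -1.0]]
wrist_force: [0.2, -0.0, -1.0]
gripper_width: 0.0118
grip_force: 45.0
```

No resistance at about 9 mm deep, so the bit is in the slot. Next are the pins.

{"name": "arm_command", "arguments": {
  "moves": [
    [-1,0,0,-0.002,0,0,0],
    [-1,0,0,-0.002,0,0,0],
    [-1,0,0,-0.002,0,0,0],
    [-1,0,0,-0.001,0,0,0]
  ],
  "grip_force": 55
}}

```text
t: 7.45
position: [0.5714, -0.2281, 0.156]
ee_rot: [[-0.91, 0.414, 0.001], [0.414, 0.91, 0.0], [-0.001, 0.001, -1.0]]
wrist_force: [2.2, 2.9, 2.8]
gripper_width: 0.0117
grip_force: 55.0
```

{"name": "arm_command", "arguments": {
  "moves": [
    [-1,0,0,-0.001,0,0,0.03],
    [-1,0,0,-0.001,0,0,-0.03],
    [-1,0,0,-0.001,0,0,-0.03],
    [-1,0,0,-0.001,0,0,0.03]
  ]
}}

```text
t: 7.85
position: [0.5713, -0.2282, 0.1523]
ee_rot: [[-0.911, 0.413, 0.001], [0.413, 0.911, 0.0], [-0.001, 0.001, -1.0]]
wrist_force: [2.1, 3.6, 4.7]
gripper_width: 0.0119
grip_force: 55.0
```

{"name": "arm_command", "arguments": {
  "moves": [
    [-1,0.0003,0.0007,-0.001,0,0,0],
    [-1,0,0,-0.001,0,0,0.03],
    [-1,0,0,-0.001,0,0,-0.03],
    [-1,0,0,-0.001,0,0,0]
  ]
}}

```text
t: 8.25
position: [0.5717, -0.2281, 0.1494]
ee_rot: [[-0.91, 0.415, 0.002], [0.415, 0.91, -0.001], [-0.003, -0.0, -1.0]]
wrist_force: [0.4, 3.7, 12.1]
gripper_width: 0.0117
grip_force: 55.0
```

{"name": "arm_command", "arguments": {
  "moves": [
    [-1,0,0,-0.001,0,0,0.03],
    [-1,0,0,-0.001,0,0,-0.03],
    [-1,0,0,-0.001,0,0,0]
  ]
}}

```text
t: 8.55
position: [0.5712, -0.2279, 0.1443]
ee_rot: [[-0.91, 0.414, -0.0], [0.414, 0.91, -0.0], [0.0, -0.0, -1.0]]
wrist_force: [1.2, 2.6, 0.7]
gripper_width: 0.0116
grip_force: 55.0
```

Both pin pairs are passed. Now I'll feel for the hard seat.

{"name": "arm_command", "arguments": {
  "moves": [
    [-1,0,0,-0.001,0,0,0],
    [-1,0,0,-0.001,0,0,0],
    [-1,0,0,0,0,0,0]
  ]
}}

```text
t: 8.85
position: [0.5711, -0.2278, 0.1425]
ee_rot: [[-0.91, 0.415, -0.0], [0.415, 0.91, 0.0], [0.0, -0.0, -1.0]]
wrist_force: [1.2, 2.8, 1.8]
gripper_width: 0.0117
grip_force: 55.0
```

{"name": "arm_command", "arguments": {
  "moves": [
    [-1,0,0,-0.001,0,0,0],
    [-1,0,0,-0.001,0,0,0],
    [-1,0,0,0,0,0,0]
  ]
}}

```text
t: 9.15
position: [0.5712, -0.2278, 0.1424]
ee_rot: [[-0.91, 0.415, 0.001], [0.415, 0.91, -0.001], [-0.001, -0.0, -1.0]]
wrist_force: [-1.2, 4.5, 9.0]
gripper_width: 0.0114
grip_force: 55.0
```

{"name": "arm_command", "arguments": {
  "moves": [
    [-1,0,0,-0.001,0,0,0],
    [-1,0,0,-0.001,0,0,0],
    [-1,0,0,0,0,0,0]
  ]
}}

```text
t: 9.45
position: [0.5712, -0.2279, 0.1422]
ee_rot: [[-0.91, 0.415, 0.002], [0.415, 0.91, -0.001], [-0.002, -0.0, -1.0]]
wrist_force: [-3.7, 3.9, 15.3]
gripper_width: 0.0116
grip_force: 55.0
```

The z reading stopped while the force rose to 15 N, at the predicted height, so the bit is home. Now I'll turn it clockwise.

{"name": "arm_command", "arguments": {
  "moves": [
    [-1,0,0,0.001,0,0,-0.1],
    [-1,0,0,0,0,0,-0.1],
    [-1,0,0,0,0,0,-0.1],
    [-1,0,0,0,0,0,-0.1],
    [-1,0,0,0,0,0,-0.1]
  ]
}}

```text
t: 9.95
position: [0.5715, -0.2278, 0.1423]
ee_rot: [[-0.597, 0.802, 0.002], [0.802, 0.597, -0.001], [-0.002, 0.001, -1.0]]
wrist_force: [-1.5, 4.6, 11.6]
gripper_width: 0.0117
grip_force: 55.0
```

```bash
python3 -c "
from h import *
q=arm.sense();print(q['moment'],q['wrist_force'],q['position'],q['joints'])"
```

```text
[1.03571119 0.46003463 0.11639656] [-1.51555881  4.59486189 11.55156537] [ 0.57149433 -0.22780564  0.14226489] [-4.34669049e-01  1.34137923e-01  1.37064100e+00  1.24358354e-04
  1.63442064e+00 -1.07406747e+00]
```

{"name": "arm_command", "arguments": {
  "moves": [
    [-1,0,0.0005,0,0,0,-0.11],
    [-1,0,0.0005,0,0,0,-0.11],
    [-1,0,0,0,0,0,-0.11],
    [-1,0,0,0,0,0,-0.11],
    [-1,0,0,0,0,0,-0.11],
    [-1,0,0,0,0,0,-0.11],
    [-1,0,0,0,0,0,-0.11],
    [-1,0,0,0,0,0,-0.11],
    [-1,0,0,0,0,0,-0.11],
    [-1,0,0,0,0,0,0]
  ]
}}

```text
t: 10.95
position: [0.5712, -0.2276, 0.1423]
ee_rot: [[0.343, 0.939, 0.002], [0.939, -0.343, -0.002], [-0.002, 0.002, -1.0]]
wrist_force: [-1.9, 2.8, 12.2]
gripper_width: 0.0118
grip_force: 55.0
```

```bash
python3 - <<'E'
from h import *
q=arm.sense();print(q['moment'],q['wrist_force'],q['position'],q['joints'],q['ee_rot'])
s=arm.capture("side");t=arm.capture("top")
o=np.zeros((600,800,3),np.uint8)
o[:400,:400]=cv2.resize(t[170:210,350:390],(400,400),interpolation=2)
o[:600,400:]=cv2.resize(s[110:200,240:300],(400,600),interpolation=2)
cv2.imwrite("pics/z5.png",o)
E
```

```text
[0.49685901 0.6946118  0.10689689] [-1.8902641   2.84438107 12.24819023] [ 0.57121883 -0.22756894  0.14231091] [-4.33712886e-01  1.33121721e-01  1.37166585e+00 -1.38438898e-03
  1.63423130e+00 -8.35990425e-02] [[ 0.34309025  0.93930081  0.00175481]
 [ 0.9393011  -0.34308599 -0.00233527]
 [-0.00159147  0.0024495  -0.99999573]]
```

View pics/z5.png

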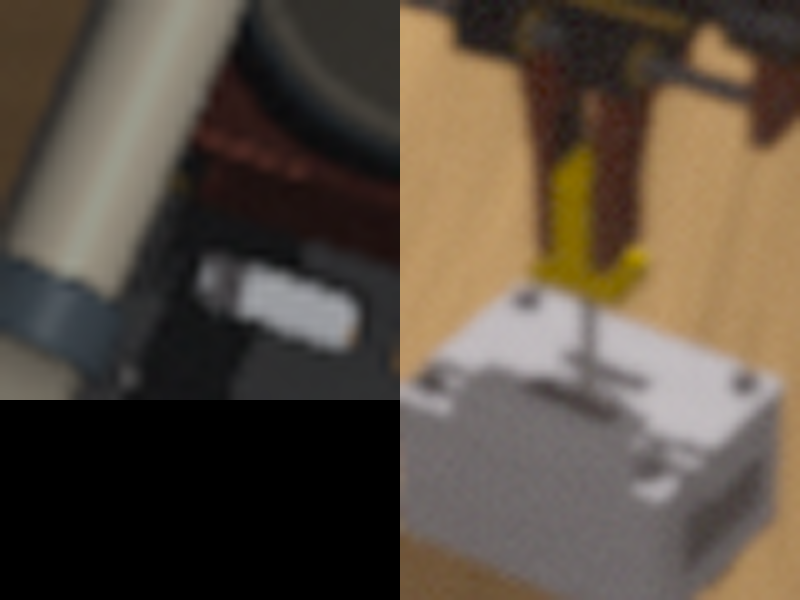

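The bit is in the slot and the paddle has turned with the fingers, which have rotated 1.49 rad; allowing for play, the barrel should be at about 1.4. I'll add a little more for margin and check that it's steady.

{"name": "arm_command", "arguments": {
  "moves": [
    [-1,0,0,0,0,0,-0.05],
    [-1,0,0,0,0,0,-0.04],
    [-1,0,0,0,0,0,0],
    [-1,0,0,0,0,0,0],
    [-1,0,0,0,0,0,0],
    [-1,0,0,0,0,0,0]
  ]
}}

```text
t: 11.65
position: [0.5712, -0.2275, 0.1423]
ee_rot: [[0.423, 0.906, 0.002], [0.906, -0.423, -0.002], [-0.001, 0.002, -1.0]]
wrist_force: [-2.0, 2.5, 10.7]
gripper_width: 0.012
grip_force: 55.0
```

```bash
python3 -c "
from h import *
q=arm.sense();print(q['moment'],q['wrist_force'],q['position'],q['grip_force'],q['ee_rot'][:,1])"
```

```text
[0.50967556 0.64668623 0.18204374] [-1.97687567  2.49827101 10.68042812] [ 0.57120057 -0.22754738  0.14227256] 55.00682473182678 [ 0.90602588 -0.42321504  0.00247481]
```

```bash
python3 -c "
from rig import arm
print(arm.finish_job())"
```

```text
the job is handed in; nothing more can be done
None
```

I handed the job in at about 11.7 s: the puller is seated in the slot, turned about 1.58 rad clockwise at the gripper and still held at 55 N with about 11 N of push on the seat; the interface returned no verdict.

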